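Seat a filter cube in its holding jig and set the knurled cap

TASK

Take the carriage by its upright post and push it along the guide rails, fully home, so that the filter cube stands under the bridge. Then thread the knurled cap on the bridge down (clockwise seen from above) until it bottoms out, back it off a quarter turn so that the glass is not strained, and keep hold of the cap: its thread lock is still wet, so finish with the cap gripped between the fingers. Leave the things standing round the jig alone.

Things in the scene. Friction and masses are not known exactly. Their poses are not given: they have to be found in the camera images.
- jig: Metal holding jig fixed to the worktop; place and heading vary. Origin at its underside, z up; base 90 x 240 x 10 mm, in its frame x -45..45, y -130..110. Guide rails along y at x = +-30 (tops at z 26 mm), end stop at y +102. A bridge 76 x 32 mm spans them at y +60: underside z 58, top z 68 mm; the knurled cap stands on it.
- carriage (a joint): Steel carriage plate, 44 x 128 x 8 mm, captive between the rails, with a black filter cube (32 x 38 x 33 mm) fixed on it. Slides along the jig's +y: 0 m fully back, 0.070 m fully home (hard stop), the cube then centred under the cap; starts between 0 and 0.025. Drags with about 2 N, stays where left.
- post_head (a point): Centre of the black round head (18 mm across, 12 mm high, z 52 to 64 mm above the worktop) of the upright steel post (14 mm across) at the end of the carriage away from the bridge. In the jig's frame x 0, y -100 mm plus the carriage value, z 58 mm; moves with the carriage. The carriage plate's top is at z 18 mm. Axes as the jig's.
- cap (a joint): Turn of the knurled cap in rad, growing clockwise seen from above (threading on). 4.0 is bottomed out, a hard stop; 0 is the upper stop. It starts between 0.8 and 2.4. It sinks 0.8 mm per rad (5 mm a turn), turns against about 0.06 N m and stays where it is left.
- cap_top (a point): Centre of the top of the round knurled steel cap: 36 mm across, 34 mm high, flange 39 mm on its lowest 4 mm; a dark index rib 2 mm high runs from the top's centre to the rim along its -y. Captive, at x 0, y +60 mm in the jig's frame. This point is 103 mm above the worktop when bottomed out, 0.8 mm higher per rad backed off. Axes turn with the cap.
- cap_screw: The cap together with its spindle and pressure pad (20 mm across, under the bridge): rises and falls with the cap but does not turn. Origin on the cap axis at the underside of the cap, 69 mm above the worktop when bottomed out. Axes as the jig's.
- eyepiece: Loose black microscope eyepiece, 35 mm across, 40 mm high, standing beside the jig; a bystander. Origin at its underside.
- canister: Loose white screw canister, 36 mm across, 57 mm high, standing beside the jig; a bystander. Origin at its underside.
- hex_key: Loose black hex key, 26 x 72 x 5 mm, lying beyond the bridge end of the jig; a bystander. Origin at its underside.

How it is judged (in metres and radians):
On the way, in this order (a step that is already met when the one before it is completed fails the run):
1. the carriage is fully home, the cube under the bridge (value of joint carriage above 0.065 m), for 0.2 s.
2. with the carriage home, the cap is threaded on until it bottoms out (value of joint carriage above 0.065 m and value of joint cap above 3.92 rad), for 0.2 s.
At the end, for the whole second after the job is handed in: The carriage is home (within 5 mm), the cap at rest a quarter turn (within 15 degrees) back from bottomed out and still gripped between the fingers (over 4 N; tool point within 15 mm of its axis, at most 12 mm above its top); the three bystanders are within 20 mm of where they were (value of joint carriage above 0.065 m and value of joint cap between 2.169 and 2.689 rad and velocity of joint cap between -0.05 and 0.05 rad/s and contact force between the fingers and cap_screw above 4 N and horizontal distance between the grasp point and cap_top below 0.015 m and z of the grasp point in the frame of cap_top below 0.012 m and distance of each of eyepiece, canister, hex_key from where it was at the start of the episode below 0.02 m); the arm keeps its last pose, push and grip.
It fails at once if the eyepiece, the canister or the hex key is shifted by more than 20 mm (distance of any of eyepiece, canister, hex_key from where it was at the start of the episode above 0.02 m).
It fails at once if the eyepiece or the canister is tipped over (angle between any of eyepiece, canister's own z axis and vertical above 0.6 rad).
It also fails if it takes over 61 s, if anything falls off the work surface, if the arm or the gripper's body presses on something with over 40 N, if the wrist force passes 120 N, or if a joint passes its speed limit or range.

ROBOT

A 6-joint arm with a two-finger parallel gripper is mounted at the origin on a cart in front of the work surface, level with it; the furniture and walls round the work are solid. World frame = base frame: x ahead of the robot, y to its left, z up, the work surface at z = 0. Lengths are in mm, angles in rad, forces in N, time in s.
With the tool pointing down it reaches from about 350 to 875 mm from the base axis. Payload 4.2 kg.
Tool frame: the origin (TCP) lies between the finger pads, 19 mm behind the fingertips; this is the grasp point; z points along the fingers, y is the line along which they close (so a half turn about z gives the same grasp; the last joint's range is limited). The gripper opens to 85 mm and grips with 20 to 120 N. Pads are 22 mm wide; open, the fingers measure 114 mm over their backs; the gripper's body (76 mm by 85 mm) begins 54 mm behind the grasp point. The pads swing forward as they close: fully open they stand 13 mm farther back than shut.
Start: joints at [-0.926, 0.385, 0.008, 0, -1.194, -0.259], TCP at [235.201, -579.033, 250.012] pointing down, gripper open.
Joint ranges: [-3.14, 3.14], [-1.21, 2.06], [-1.07, 1.41], [-3.16, 2.05], [-2.99, -0.16], [-3.1, 3.1]. Speed limits (rad/s): [2.79, 2.79, 3.14, 3.14, 3.14, 3.14].

INTERFACE

Orientations are given as a unit quaternion [x, y, z, w].
In Python, from bench import arm, vision gives the robot as it stands. The module is installed in compiled form; this text tells all that it offers.
- The arm moves only by the tool servo_tool, never from a script. Its argument "plan" is a list of rows, each a list of 7 numbers: the shift along the world's x, y, z each as a share of 300 mm, from -1 to 1, then the turn, a rotation vector about the world's x, y, z each as a share of 2 rad, from -1 to 1, then the opening, from 0 (shut) to 1 (fully open). A call has 1 to 20 rows; each row shifts and turns the commanded pose from where the row before left it; what a row does not reach is not made up. A row lasts 1/8 s, in which the tool goes at most 62.5 mm and 10.7 degrees, less where a joint would pass 70% of its speed; a pose out of reach is approached as far as the arm can. A call with a number of a shift or a turn outside -1 to 1 is refused whole. A call with a gripper value outside its range is refused whole. The fingers move at their own pace and stop on an object; the grip force is fixed at half the most. Time passes only in rows, so rows that do not move let the fingers close. It gives the time, the measured TCP pose, the force, the opening and the grip force at its end, in the units of the state.
- arm.read_state(): the state, without advancing time (a new reading comes with each control period).
- vision.get_image(name): name is "scene" or "side" or "wrist"; returns a dict with "image" (420x560x3 uint8, red, green, blue), "z_map" (420x560 float32, mm along the optical axis (not along the pixel's ray), 0 where there is no reading), "K" (3x3 intrinsics, pixels), "D" ([k1, k2, p1, p2, k3] as OpenCV has them; the pictures are not rectified), "world_to_cam" (4x4, takes a point from world to camera coordinates); the wrist camera has in their place "mount" (4x4, takes a point from camera to tool coordinates, whose origin is the TCP and whose axes are the flange's). Camera axes: x right, y down, z forward; pixel columns grow to the right and rows downward; lengths in mm; the calibration is good to about 2 mm. A picture is of the moment at which its call begins: read the wrist's pose just before it.
- arm.job_done(): hands the job in; it is judged then, once.
The state is a dict: "clock": time; "joints": joint angles; "joint_vel": joint speeds; "joint_efforts": joint torques, N m; "position": TCP position; "ee_rot": TCP orientation; "contact_force": force on the tool from outside, world axes, zero at the start; "wrist_torque": the same for the moment, N m; "gripper_width": finger opening in mm; "grasp_force": force on a finger pad.
Only numpy, scipy, OpenCV 4.12 (cv2) and the standard library are available. Lean on these libraries where they do the work, as an engineer would, in place of code of your own. Each camera call takes 0.05 s, during which the arm holds its last target. There are 200 camera calls.

## Working session

There is one attempt and no reset: what is moved stays moved. The work goes in short steps, Python scripts to look and compute and a tool call to move; the robot and the scene stay as the last step left them, time stands still between calls to the robot, and variables do not carry over. Pictures are saved under pics/ and viewed, at most 10 in all, crops included, and the job is handed in when it is done.

Besides the shell and the picture viewer there is one more tool, called after ">>>" as name(argument=value, ...) on one line, values as JSON. servo_tool: Moves the arm, as the interface text tells. Its arguments: {"type":"object","properties":{"plan":{"type":"array"}},"required":["plan"]}

```bash
mkdir -p pics; cat > h.py <<'E'
from bench import arm, vision
import numpy as np, cv2
def cloud(d, T=None):
    z=d["z_map"]; h,w=z.shape
    u,v=np.meshgrid(np.arange(w),np.arange(h))
    p=cv2.undistortPoints(np.stack([u,v],-1).reshape(-1,1,2).astype(np.float64),d["K"],d["D"]).reshape(h,w,2)
    P=np.dstack([p[...,0]*z,p[...,1]*z,z,np.ones_like(z)])
    M=np.linalg.inv(d["world_to_cam"]) if T is None else T
    W=(P@M.T)[...,:3]; W[z<=0]=np.nan
    return W
E
python3 - <<'E'
from h import *
s=arm.read_state(); print({k:np.round(v,3) for k,v in s.items()})
for n in ("scene","side"):
    d=vision.get_image(n); cv2.imwrite(f"pics/{n}0.png",d["image"][...,::-1]); np.savez(f"{n}0.npz",im=d["image"],W=cloud(d))
    print(n,np.round(d["world_to_cam"],2).tolist())
E
```

```text
{'clock': np.float64(0.0), 'joints': array([-0.926,  0.386,  0.007, -0.   , -1.194, -0.259]), 'joint_vel': array([0.001, 0.   , 0.   , 0.002, 0.   , 0.001]), 'joint_efforts': array([-1.0000e-03, -3.9229e+01,  1.8840e+01,  4.1860e+00, -5.0000e-03,
        0.0000e+00]), 'position': array([ 235.006, -578.556,  248.923]), 'ee_rot': array([-0.192,  0.981,  0.001, -0.   ]), 'contact_force': array([ 0.742,  1.26 , -0.066]), 'wrist_torque': array([ 0.031,  0.035, -0.017]), 'grasp_force': np.float64(0.0), 'gripper_width': np.float64(85.555)}
scene [[0.65, -0.76, -0.01, -423.35], [-0.33, -0.28, -0.9, 295.72], [0.68, 0.59, -0.43, 477.07], [0.0, 0.0, 0.0, 1.0]]
side [[-0.9, -0.43, -0.0, 541.51], [-0.25, 0.53, -0.81, 228.08], [0.35, -0.73, -0.58, 1020.89], [0.0, 0.0, 0.0, 1.0]]
```

View pics/scene0.png

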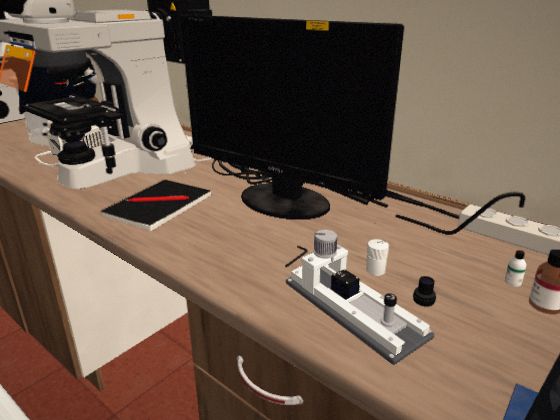

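View pics/side0.png

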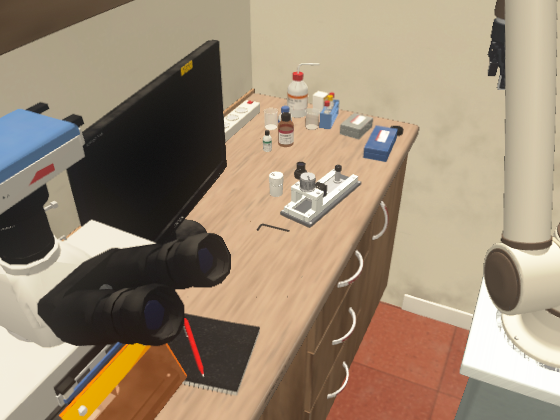

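The scene view shows the cap at about (325,243), the post head at (390,299), the canister at (377,257), the eyepiece at (425,291) and the hex key at (296,257). In the side view the cap is at (308,182) and the post at (338,172).

```bash
python3 - <<'E'
from h import *
f=np.load("scene0.npz"); W=f["W"]
def box(n,u0,u1,v0,v1,zlo,zhi):
    P=W[v0:v1,u0:u1].reshape(-1,3); P=P[(P[:,2]>zlo)&(P[:,2]<zhi)]
    print(n,len(P),np.round(np.nanmin(P,0)),np.round(np.nanmax(P,0)),"mid",np.round((np.nanpercentile(P,2,0)+np.nanpercentile(P,98,0))/2,1)); return P
cap=box("cap",305,345,225,265,72,115)
box("captop",305,345,225,265,101,115)
post=box("post",380,400,288,305,53,75)
box("can",362,392,235,280,8,70)
box("eye",410,440,272,310,8,60)
box("hex",283,310,244,270,2,9)
# rails at z~26 heading
P=W[230:360,280:435].reshape(-1,3); P=P[(P[:,2]>22)&(P[:,2]<29)]
print(len(P)); r=cv2.minAreaRect(P[:,:2].astype(np.float32)); print(r)
def circ(P,r):
    from scipy.optimize import least_squares
    s=least_squares(lambda c:np.hypot(P[:,0]-c[0],P[:,1]-c[1])-r,P[:,:2].mean(0)+[5,5],loss="soft_l1"); return s.x, s.cost/len(P)
print("cap side",circ(cap[(cap[:,2]>76)&(cap[:,2]<98)],18)); print("head side",circ(post[(post[:,2]>53)&(post[:,2]<61)],9))
im=f["image"] if "image" in f else f["im"]
cv2.imwrite("pics/crop.png",cv2.resize(im[215:365,270:450,::-1],None,fx=4.4,fy=4,interpolation=cv2.INTER_CUBIC)[:600,:800])
E
```

```text
cap 632 [ 551. -170.   72.] [ 619. -133.  108.] mid [ 580.1 -152.7   89.7]
captop 240 [ 566. -168.  101.] [ 602. -133.  108.] mid [ 583.6 -151.7  104.3]
post 135 [ 546. -296.   53.] [ 566. -278.   68.] mid [ 555.2 -287.2   62.2]
can 634 [ 667. -211.    9.] [ 704. -174.   60.] mid [ 683.9 -193.5   34.5]
eye 465 [ 644. -312.    8.] [ 676. -279.   44.] mid [ 659.5 -296.4   26.3]
hex 203 [583. -77.   2.] [685.  -5.   7.] mid [633.8 -42.3   4.4]
2245
((608.083740234375, -226.68824768066406), (231.1669921875, 152.53231811523438), 78.12966918945312)
cap side (array([ 585.30281307, -150.24471918]), np.float64(0.3316204514337243))
head side (array([ 557.34366801, -286.24933806]), np.float64(0.22053117183721505))
```

View pics/crop.png

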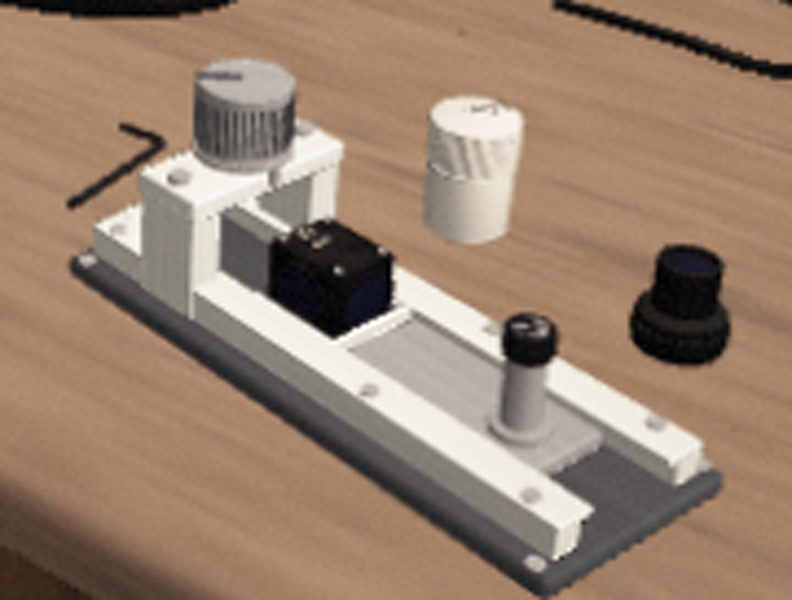

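The crop gives the cap axis at about (585,-150) and the post head at (557,-286). They are about 139 mm apart, so the carriage value is about 21 mm and the jig yaw about -11.8°, which agrees with the rails. The heights (cap top about 104, head top about 64) also fit. I'll move above the post with the fingers closing along the jig's x.

>>> servo_tool(plan=[[0.0977,0.0886,-0.02,0,0,0.0445,1],[0.0977,0.0886,-0.02,0,0,0.0445,1],[0.0977,0.0886,-0.02,0,0,0.0445,1],[0.0977,0.0886,-0.02,0,0,0.0445,1],[0.0977,0.0886,-0.02,0,0,0.0445,1],[0.0977,0.0886,-0.02,0,0,0.0445,1],[0.0977,0.0886,-0.02,0,0,0.0445,1],[0.0977,0.0886,-0.02,0,0,0.0445,1],[0.0977,0.0886,-0.02,0,0,0.0445,1],[0.0977,0.0886,-0.02,0,0,0.0445,1],[0.0977,0.0886,-0.02,0,0,0.0445,1],[0,0,0,0,0,0,1],[0,0,0,0,0,0,1]])

```text
clock: 1.72
position: [557.2, -286.6, 183.6]
ee_rot: [-0.631, 0.776, 0.0, -0.0]
contact_force: [0.5, 0.7, 0.5]
gripper_width: 85.6
grasp_force: 0.0
```

```bash
cat >> h.py <<'E'
from scipy.spatial.transform import Rotation as Ro
def wrist():
    s=arm.read_state(); d=vision.get_image("wrist")
    T=np.eye(4); T[:3,:3]=Ro.from_quat(s["ee_rot"]).as_matrix(); T[:3,3]=s["position"]
    return s,d,cloud(d,T@d["mount"])
E
python3 - <<'E'
from h import *
s,d,W=wrist()
print(np.round(s["position"],1),np.round(s["ee_rot"],3),np.round(s["joints"],2),s["clock"])
R=Ro.from_quat(s["ee_rot"]).as_matrix(); print("y angle",np.degrees(np.arctan2(R[1,1],R[0,1])))
for n,c,lo,hi in (("head",(557,-286),60,70),("cap",(585,-150),98,112)):
    m=(np.hypot(W[...,0]-c[0],W[...,1]-c[1])<26)&(W[...,2]>lo)&(W[...,2]<hi)
    P=W[m]; print(n,len(P))
    if len(P): print(cv2.minEnclosingCircle(P[:,:2].astype(np.float32)),np.median(P,0))
m=(W[...,2]>20)&(W[...,2]<30)&(np.hypot(W[...,0]-570,W[...,1]+220)<140)
print(cv2.minAreaRect(W[m][:,:2].astype(np.float32)))
cv2.imwrite("pics/w1.png",d["image"][...,::-1])
E
```

```text
[ 557.2 -286.6  183.6] [-0.631  0.776  0.    -0.   ] [-0.22  0.44 -0.08 -0.   -1.05  0.01] 1.725
y angle 168.17511208916002
head 350
((555.313720703125, -286.3204040527344), 8.913676261901855) [ 555.17999606 -287.08759017   64.72613847]
cap 206
((582.18017578125, -162.85568237304688), 13.307642936706543) [ 581.57087741 -166.77208361  101.30630463]
((605.8919677734375, -243.76812744140625), (195.88247680664062, 154.04541015625), 78.21426391601562)
```

View pics/w1.png

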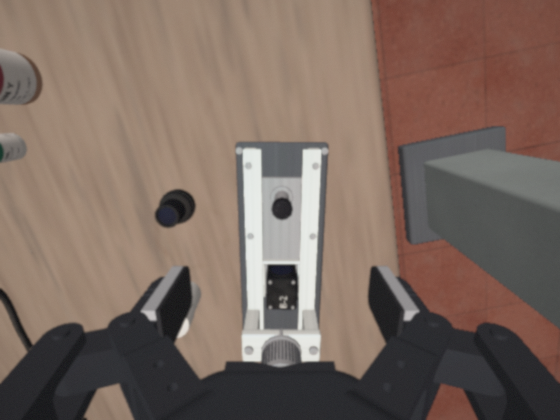

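The wrist view shows the post head at (283,208), clear of the fingers, and the eyepiece at (172,207). The measured head is (555.3,-286.3), within 2 mm of the scene estimate. I'll descend and grip.

>>> servo_tool(plan=[[-0.004,0,-0.084,0,0,0,1],[0,0,-0.084,0,0,0,1],[0,0,-0.084,0,0,0,1],[0,0,-0.084,0,0,0,1],[0,0,-0.084,0,0,0,1],[0,0,0,0,0,0,1],[0,0,0,0,0,0,0.1],[0,0,0,0,0,0,0],[0,0,0,0,0,0,0],[0,0,0,0,0,0,0],[0,0,0,0,0,0,0],[0,0,0,0,0,0,0],[0,0,0,0,0,0,0]])

```text
clock: 3.4
position: [555.4, -286.5, 58.8]
ee_rot: [-0.631, 0.776, 0.001, -0.001]
contact_force: [-3.7, 0.7, 5.4]
gripper_width: 15.3
grasp_force: 58.4
```

>>> servo_tool(plan=[[0.0044,0.0212,0,0,0,0,0],[0.0044,0.0212,0,0,0,0,0],[0.0044,0.0212,0,0,0,0,0],[0.0044,0.0212,0,0,0,0,0],[0.0044,0.0212,0,0,0,0,0],[0.0044,0.0212,0,0,0,0,0],[0.0044,0.0212,0,0,0,0,0],[0.0044,0.0212,0,0,0,0,0],[0,0,0,0,0,0,0],[0,0,0,0,0,0,0]])

```text
clock: 4.65
position: [565.7, -238.3, 58.8]
ee_rot: [-0.631, 0.776, -0.0, -0.002]
contact_force: [-4.3, -9.9, 4.8]
gripper_width: 15.6
grasp_force: 58.8
```

>>> servo_tool(plan=[[0.002,0.01,0,0,0,0,0],[0.002,0.01,0,0,0,0,0],[0,0,0,0,0,0,0],[0,0,0,0,0,0,0],[0,0,0,0,0,0,0]])

```text
clock: 5.28
position: [565.8, -237.9, 58.9]
ee_rot: [-0.63, 0.776, -0.002, -0.004]
contact_force: [-6.5, -31.6, -0.5]
gripper_width: 16.0
grasp_force: 58.6
```

The carriage is at the hard stop: 48 mm of travel and 32 N of reaction. I'll ease off, release, rise, and move over the cap while turning counter-clockwise by 1.8 rad, to leave enough wrist travel for the threading.

>>> servo_tool(plan=[[-0.003,-0.013,0,0,0,0,0],[0,0,0,0,0,0,1],[0,0,0,0,0,0,1],[0,0,0,0,0,0,1],[0,0,0,0,0,0,1],[0,0,0,0,0,0,1],[0,0,0.1,0,0,0,1],[0,0,0.11,0,0,0,1],[0,0,0.11,0,0,0.09,1],[0,0,0.11,0,0,0.09,1],[0.01,0.05,0,0,0,0.09,1],[0.01,0.05,0,0,0,0.09,1],[0.01,0.05,0,0,0,0.09,1],[0.01,0.05,0,0,0,0.09,1],[0.01,0.05,0,0,0,0.09,1],[0.01,0.04,0,0,0,0.09,1],[0,0,0,0,0,0.09,1],[0,0,0,0,0,0.09,1],[0,0,0,0,0,0,1],[0,0,0,0,0,0,1]])

```text
clock: 7.78
position: [585.2, -146.6, 187.0]
ee_rot: [1.0, 0.01, -0.0, -0.0]
contact_force: [-0.1, 0.1, -0.4]
gripper_width: 85.8
grasp_force: 0.0
```

```bash
python3 - <<'E'
from h import *
s,d,W=wrist()
print(np.round(s["position"],1),np.round(s["ee_rot"],3),np.round(s["joints"],2),s["clock"])
for n,c,lo,hi in (("head",(566,-238),60,70),("cap",(584.5,-150),99,112)):
    m=(np.hypot(W[...,0]-c[0],W[...,1]-c[1])<26)&(W[...,2]>lo)&(W[...,2]<hi)
    P=W[m]; print(n,len(P))
    if len(P): print(cv2.minEnclosingCircle(P[:,:2].astype(np.float32)),np.median(P,0))
cv2.imwrite("pics/w2.png",d["image"][...,::-1])
E
```

```text
[ 585.2 -146.6  187. ] [ 1.    0.01 -0.   -0.  ] [ 0.02  0.4  -0.14 -0.   -1.04  1.57] 7.775
head 334
((565.807861328125, -238.17718505859375), 9.174092292785645) [ 566.49349765 -237.25593741   64.48520549]
cap 1881
((584.4818115234375, -150.26544189453125), 18.67607879638672) [ 585.80830734 -149.9436121   104.65390464]
```

View pics/w2.png

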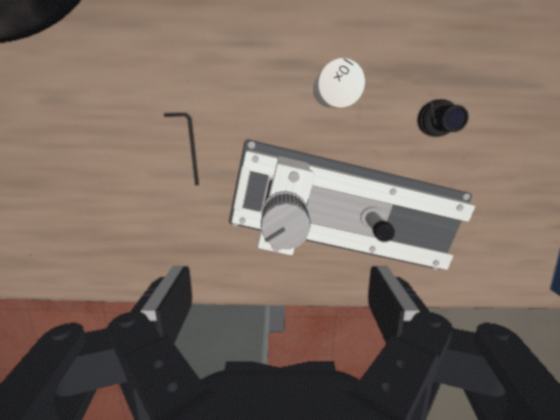

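The wrist view shows the cap at (286,220) with its rib toward (266,240), which puts the cap at about 2.36 rad (about 1.64 rad to go). The carriage is home, with the head at (565.8,-238.2). The cap axis is (584.5,-150.2). I'll descend and grip the cap.

>>> servo_tool(plan=[[-0.002,-0.012,-0.06,0,0,0,1],[0,0,-0.06,0,0,0,1],[0,0,-0.06,0,0,0,1],[0,0,-0.06,0,0,0,1],[0,0,-0.062,0,0,0,1],[0,0,0,0,0,0,1],[0,0,0,0,0,0,0],[0,0,0,0,0,0,0],[0,0,0,0,0,0,0],[0,0,0,0,0,0,0],[0,0,0,0,0,0,0],[0,0,0,0,0,0,0]])

```text
clock: 9.32
position: [585.1, -150.6, 97.6]
ee_rot: [1.0, 0.012, 0.001, 0.0]
contact_force: [-1.0, -1.4, 5.3]
gripper_width: 34.0
grasp_force: 59.5
```

>>> servo_tool(plan=[[0,0,-0.0004,0,0,-0.07,0],[0,0,-0.0004,0,0,-0.07,0],[0,0,-0.0004,0,0,-0.07,0],[0,0,-0.0004,0,0,-0.07,0],[0,0,-0.0004,0,0,-0.07,0],[0,0,-0.0004,0,0,-0.07,0],[0,0,-0.0004,0,0,-0.07,0],[0,0,-0.0004,0,0,-0.07,0],[0,0,-0.0004,0,0,-0.07,0],[0,0,-0.0004,0,0,-0.07,0],[0,0,0,0,0,0,0],[0,0,0,0,0,0,0]])

```text
clock: 10.82
position: [584.6, -151.3, 96.4]
ee_rot: [0.772, -0.635, 0.001, 0.0]
contact_force: [-2.0, -2.9, 6.5]
gripper_width: 34.3
grasp_force: 59.6
```

```bash
cat > y.py <<'E'
from h import *
s=arm.read_state(); R=Ro.from_quat(s["ee_rot"]).as_matrix()
print("yaw",np.degrees(np.arctan2(R[1,1],R[0,1])),"T",np.round(s["wrist_torque"],3),"F",np.round(s["contact_force"],1),"j6",s["joints"][5],np.round(s["position"],1),s["clock"])
E
python3 y.py
```

```text
yaw -168.88984916979473 T [-1.02   0.625 -0.072] F [-2.  -2.9  6.5] j6 0.17740423143408987 [ 584.6 -151.3   96.4] 10.825
```

>>> servo_tool(plan=[[0,0,-0.0002,0,0,-0.03,0],[0,0,-0.0002,0,0,-0.03,0],[0,0,-0.0002,0,0,-0.03,0],[0,0,-0.0002,0,0,-0.03,0],[0,0,0,0,0,0,0],[0,0,0,0,0,0,0]])

```text
clock: 11.58
position: [584.5, -151.3, 96.3]
ee_rot: [-0.691, 0.723, -0.0, -0.0]
contact_force: [-2.7, -3.2, 7.2]
gripper_width: 34.3
grasp_force: 59.6
```

```bash
python3 y.py
```

```text
yaw 177.35758739787994 T [-1.058  0.788 -0.101] F [-2.7 -3.2  7.2] j6 -0.0626132432738975 [ 584.5 -151.3   96.3] 11.575
```

>>> servo_tool(plan=[[0,0,-0.0001,0,0,-0.025,0],[0,0,-0.0001,0,0,-0.025,0],[0,0,0,0,0,0,0],[0,0,0,0,0,0,0]])

```text
clock: 12.08
position: [584.4, -151.3, 96.2]
ee_rot: [-0.655, 0.755, -0.001, -0.001]
contact_force: [-2.8, -3.6, 6.7]
gripper_width: 34.1
grasp_force: 59.7
```

```bash
python3 y.py
```

```text
yaw 171.9095489363502 T [-1.015  0.841  1.004] F [-2.8 -3.6  6.7] j6 -0.15911942156096762 [ 584.4 -151.3   96.2] 12.075
```

>>> servo_tool(plan=[[0,0,0,0,0,-0.02,0],[0,0,0,0,0,0,0],[0,0,0,0,0,0,0]])

```text
clock: 12.45
position: [584.5, -150.5, 96.2]
ee_rot: [-0.64, 0.768, -0.0, -0.001]
contact_force: [-3.0, -1.6, 7.7]
gripper_width: 34.1
grasp_force: 59.8
```

```bash
python3 y.py
```

```text
yaw 169.59744106459038 T [-0.209  0.871  0.909] F [-3.  -1.6  7.7] j6 -0.19933781973678352 [ 584.5 -150.5   96.2] 12.45
```

The torque levels off near 1 N m with the fingers slipping, so the cap is bottomed out. I'll back off a quarter turn, rising with the thread.

>>> servo_tool(plan=[[0,0,0.0004,0,0,0.079,0],[0,0,0.0004,0,0,0.079,0],[0,0,0.0004,0,0,0.079,0],[0,0,0.0004,0,0,0.079,0],[0,0,0.0004,0,0,0.079,0],[0,0,0.0004,0,0,0.079,0],[0,0,0.0004,0,0,0.079,0],[0,0,0.0004,0,0,0.079,0],[0,0,0.0004,0,0,0.079,0],[0,0,0.0004,0,0,0.079,0],[0,0,0,0,0,0,0],[0,0,0,0,0,0,0],[0,0,0,0,0,0,0],[0,0,0,0,0,0,0]])

```text
clock: 14.2
position: [584.3, -150.6, 97.4]
ee_rot: [0.996, -0.088, -0.0, 0.0]
contact_force: [-2.5, -0.5, 7.3]
gripper_width: 34.3
grasp_force: 59.8
```

```bash
python3 y.py; python3 - <<'E'
from h import *
s,d,W=wrist(); im=d["image"][...,::-1]
a=cv2.resize(im[150:300,200:400],None,fx=3,fy=3,interpolation=cv2.INTER_CUBIC)
b=vision.get_image("scene")["image"][200:350,260:460,::-1]
b=cv2.resize(b,(780//2*1,292))
out=np.zeros((600,800,3),np.uint8); out[:300,:400]=cv2.resize(a,(400,300)); out[300:592,:390]=b
out[:300,400:]=cv2.resize(im,(400,300)); cv2.imwrite("pics/f.png",out)
E
```

```text
yaw -100.10332123328443 T [-0.115  0.953  0.04 ] F [-2.5 -0.5  7.3] j6 1.3778039644299946 [ 584.3 -150.6   97.4] 14.2
```

View pics/f.png

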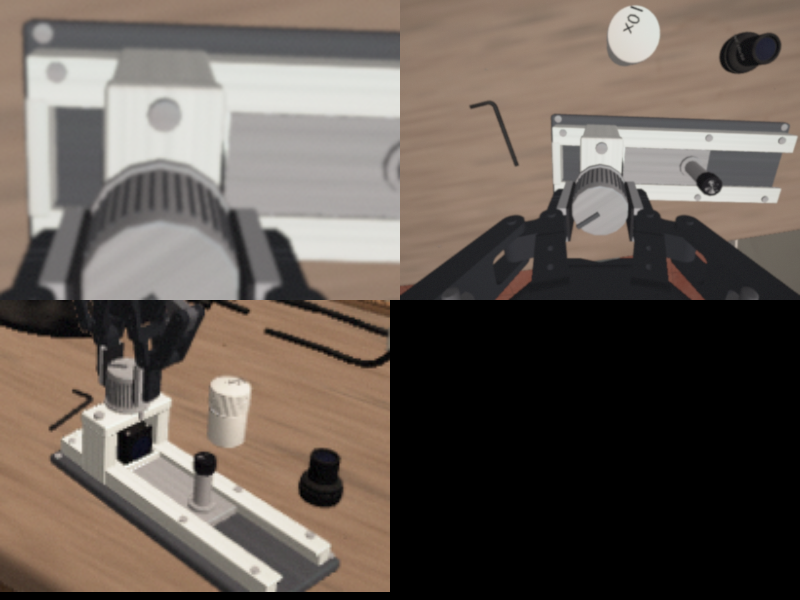

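The final view shows the cap gripped between the fingers, with the rib about 140° clockwise from -y (about 2.4 rad; the target is 2.43). The cube is under the bridge and the bystanders haven't moved. Handing in.

```bash
python3 -c "
from bench import arm
print(arm.job_done())"
```

```text
the job is handed in; nothing more can be done
None
```

The job is handed in, but the judging returned no verdict: the carriage is fully home, and the cap was threaded to its stop, backed off 90° and is still gripped at about 60 N, with the bystanders untouched.

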